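# Pack the service tray and hold the vee block ready over its pocket

### The arm

A 6-joint arm with a two-finger parallel gripper is mounted at the origin on a cart in front of the work surface, level with it; the furniture and walls round the work are solid. World frame = base frame: x ahead of the robot, y to its left, z up, the work surface at z = 0. Lengths are in m, angles in degrees, forces in N, time in s.
With the tool pointing down it reaches from about 0.25 to 0.725 m from the base axis. Payload 9.7 kg.
Tool frame: the origin (TCP) lies at the very end of the fingers, on their centre line; the grasp point (between the pads) lies 19 mm behind it; y points along the fingers, x is the direction in which the jaws open and shut, and the axes are right-handed (so a half turn about y gives the same grasp; the last joint's range is limited). The gripper opens to 85 mm and grips with 20 to 120 N. Pads are 22 mm wide; open, the fingers measure 114 mm over their backs; the gripper's body (76 mm by 85 mm) begins 54 mm behind the grasp point. The pads swing forward as they close: fully open they stand 13 mm farther back than shut.
Start: joints at [71.734, 4.979, 10.078, 95.1, 0, 90], TCP at [0.172, 0.522, 0.193] pointing down, gripper open.
Joint ranges: [-179.16, 179.16], [-48.56, 103.87], [-65.8, 70.77], [-126.05, 130.52], [-82.76, 87.17], [-180, 180]. Speed limits (degrees/s): [127.2, 127.2, 147.25, 180, 180, 180].

### API

Orientations are given as [roll, pitch, yaw] about the fixed x, y, z axes, in that order (R = Rz(yaw) Ry(pitch) Rx(roll)).
In Python, from workcell import bot gives the robot as it stands.
- The arm moves only by the shell command python3 -m jog 'ROWS' [FORCE]. ROWS is JSON, a list of rows, each an object with "rotation": the turn, a rotation vector about the world's x, y, z in degrees, a list of three; "travel": the shift along the world's x, y, z in mm, a list of three; "jaw": the gripper command: -1 is shut, 1 is fully open, values between are in proportion. In form: [{"rotation": [rx, ry, rz], "travel": [x, y, z], "jaw": jaw}, ...]. A call has 1 to 8 rows; each row shifts and turns the commanded pose from where the row before left it; what a row does not reach is not made up. A row lasts 1/8 s, in which the tool goes at most 62.5 mm and 10.7 degrees, less where a joint would pass 70% of its speed; a pose out of reach is approached as far as the arm can. A call with a gripper value outside its range is refused whole. The fingers move at their own pace and stop on an object; FORCE is the grip in N (left out, the last holds). Time passes only in rows, so rows that do not move let the fingers close. It gives the time, the measured TCP pose, the force and the opening at its end, in the units of the state.
- bot.get_obs(): the state, without advancing time (a new reading comes with each control period).
- bot.camera(name): name is "scene" or "top" or "wrist"; returns the picture (420x560x3 uint8, red, green, blue); there is no depth.
- bot.camera_params(name): a dict with "K" (3x3 intrinsics, pixels), "view" (4x4, takes a point from world to camera coordinates). Camera axes: x right, y up, looking along -z (the intrinsics and any distortion apply to the point x, -y, -z); pixel columns grow to the right and rows downward; lengths in m; the calibration is good to about 2 mm. A picture is of the moment at which its call begins: read the wrist's pose just before it. camera_params takes no time and is no camera call; for the wrist camera it gives the pose at the moment of the call.
- bot.job_done(): hands the job in, once; it reports no verdict.
Trained networks look in the newest picture that a camera, given by its name, has taken for a name from the list of things; names that differ only in an ending like _2 or _b are one class to them, and where a whole thing is asked for, a point or a joint stands for the part that bears it (a point fixed in the world has none). Each returns a list of dicts, best first, with "score" (0 to 1); they miss things now and then, are a little off and sometimes report something else, mostly with a low value. They report only what shows in the picture. A call takes as long as a camera call. They do not tell look-alikes from the thing itself.
- bot.recognise(camera, thing): "xy" ([column, row] in pixels, amid what is visible of it).
- bot.trace(camera, thing): "mask" (420x560 bool, what is visible of it) and "xy" ([column, row] in pixels, amid what is visible of it).
The state is a dict: "time": time; "q": joint angles; "qd": joint speeds; "joint_efforts": joint torques, N m; "ee_pos": TCP position; "tcp_rot": TCP orientation; "wrist_force": force on the tool from outside, world axes, zero at the start; "torque": the same for the moment, N m; "opening": finger opening in m.
Only numpy, scipy, OpenCV 4.12 (cv2) and the standard library are available. Lean on these libraries where they do the work, as an engineer would, in place of code of your own. Each camera call takes 0.05 s, during which the arm holds its last target.

### The job

Pack the small wooden tray that stands to the left of the low steel guard: from among the parts to the right of the guard (not the similar things at the back of the bench), take the tall white bottle and the small blue bottle, stand both upright side by side in the tray's long compartment and let go of them. Then carry the vee block over the guard and stop with it hovering level about 15 mm above the rim of the tray's short pocket, centred and turned square to the pocket so that it could be lowered straight in, and touching nothing but the gripper; I still want to slip an oiled paper under it, so finish while holding it still there. Do not bump the guard, and leave the drilled block and the pulley where they are.

Things in the scene. Friction and masses are not known exactly. Their poses are not given: they have to be found in the camera images.
- tall_bottle_center (a point): Tall white squeeze bottle with a blue band and a red pointed cap, standing upright on the bench: round body 40 mm in diameter, 90 mm high, 125 mm over the soft thin cap (grasp the body; a similar bottle at the back of the bench is fixed and not meant). The point is on the bottle's axis, 45 mm above its underside. It weighs about 0.11 kg.
- small_bottle_center (a point): Small blue squeeze bottle with a black pointed cap, standing upright: round body 33 mm in diameter, 65 mm high, 103 mm over the thin cap (grasp the body; a similar one at the back is fixed and not meant). The point is on its axis, 32.5 mm above its underside. About 0.11 kg.
- vee_center (a point): Plain grey metal vee block, about 0.3 kg: 37 mm along its x, 45 mm along its y, 45 mm high (z up), with a vee-shaped notch in the top that runs along its x, so that its two side walls face +y and -y (grasp across the 45 mm). It stands right of the guard; a similar one at the back of the bench is fixed and not meant. The point is its centre, 22.5 mm above its underside.
- vee: The vee block again: its origin is the centre of its underside, axes as above.
- tall_bottle: The tall bottle again: origin at the centre of its underside.
- small_bottle: The small bottle again: origin at the centre of its underside.
- tray: Fixed open wooden tray, 146 mm long (its x), 66 mm wide (its y), rim 25 mm high above the bench, walls and floor 5 mm thick. A cross wall, as high as the rim, divides it into a long compartment (inside 86 mm along x, 56 mm along y) at its -x end, nearer the robot, and a short pocket (inside 45 mm along x, 56 mm along y) at its +x end. Origin: centre of its underside, on the bench.
- long_compartment (a point): Centre of the inner floor (5 mm above the bench) of the tray's long compartment; axes as the tray's. Both bottles stand here side by side along x.
- short_pocket (a point): Centre of the short pocket at the height of the rim (25 mm above the bench); axes as the tray's. The vee block's 45 mm side goes along the tray's y (either way round), its 37 mm side along the tray's x.
- guard: Fixed upright grey sheet-steel chip guard between the parts on the right and the tray on the left: a 3 mm thick panel 340 mm long (its x), 83 mm high, on two small feet that reach 15 mm to either side. Origin: on the bench under the middle of the panel.
- block_center (a point): Bystander: plain rectangular drilled metal block, 36x50x26 mm, lying among the parts on the right; it stays where it is. The point is its centre, 13 mm above its underside.
- pulley_center (a point): Bystander: metal pulley 42 mm in diameter, 26 mm high, standing beyond the tray; it stays where it is. The point is its centre, 13 mm above its underside.
Mind the look-alikes: they are no part of the job. Leave any purple look-alike of the small_bottle alone. What is shaped like the vee but purple is not meant.

How it is judged (in metres and radians):
On the way:
1. both bottles stand upright and released in the tray's long compartment (x of tall_bottle_center in the frame of long_compartment between -0.026 and 0.026 m and y of tall_bottle_center in the frame of long_compartment between -0.011 and 0.011 m and z of tall_bottle_center in the frame of long_compartment below 0.049 m and angle between each of tall_bottle_center, small_bottle_center's own z axis and vertical below 0.1 rad and linear speed of each of tall_bottle, small_bottle below 0.02 m/s and contact force between each of tall_bottle, small_bottle and the fingers below 0.05 N and x of small_bottle_center in the frame of long_compartment between -0.0295 and 0.0295 m and y of small_bottle_center in the frame of long_compartment between -0.0145 and 0.0145 m and z of small_bottle_center in the frame of long_compartment below 0.0365 m), for 0.2 s.
At the end, for the whole second after the job is handed in: Both bottles stand upright, released, in the long compartment; the vee block is held still and level, touching only the fingers, underside 4 to 30 mm above the short pocket's rim, centred within 7 mm, square within 0.13 rad (bottles and block upright within 0.1 rad) (all of step 1 and horizontal distance between vee_center and short_pocket below 0.007 m and z of vee_center in the frame of short_pocket between 0.0265 and 0.0525 m and angle between the y axis of vee_center and the y axis of short_pocket, either way round below 0.13 rad and angle between vee_center's own z axis and vertical below 0.1 rad and linear speed of vee below 0.02 m/s and contact force between vee and the fingers above 1 N and contact force between vee and tray below 0.05 N and contact force between vee and tall_bottle below 0.05 N and contact force between vee and small_bottle below 0.05 N and contact force between vee and guard below 0.05 N); the arm keeps its last pose, push and grip.
It fails at once if the guard is struck (over 3 N) (contact force between guard and anything else above 3 N).
It fails at once if the drilled block or the pulley is displaced by more than 20 mm (distance of any of block_center, pulley_center from where it was at the start of the episode above 0.02 m).
It also fails if it takes over 72 s, if anything falls off the work surface, if the arm or the gripper's body presses on something with over 40 N, if the wrist force passes 120 N, or if a joint passes its speed limit or range.

## Working session

There is one attempt and no reset: what is moved stays moved. The work goes in short steps, Python scripts to look and compute and a shell command to move; the robot and the scene stay as the last step left them, time stands still between calls to the robot, and variables do not carry over. Pictures are saved under pics/ and viewed, and the job is handed in when it is done.

```bash
ls; mkdir -p pics; python3 - <<'E'
from workcell import bot
import cv2
o=bot.get_obs(); print(o)
for n in ("scene","top","wrist"):
    im=bot.camera(n); cv2.imwrite(f"pics/{n}0.png",im[:,:,::-1])
    p=bot.camera_params(n); print(n,p)
E
```

```text
pics
{'time': 0.0, 'q': array([ 7.17356845e+01,  5.01060410e+00,  1.00354432e+01,  9.50983086e+01,
       -1.83407049e-03,  9.00004357e+01]), 'qd': array([-0.00116338, -0.01653022, -0.01656065, -0.07192003,  0.07564728,
        0.02519451]), 'joint_efforts': array([-7.40297328e-04, -5.20385420e+01,  4.64806259e+01,  1.62998523e-02,
       -8.91265540e-05, -1.94978199e-06]), 'ee_pos': array([0.17229791, 0.52203824, 0.19269671]), 'tcp_rot': array([-9.00018346e+01,  7.34694888e-02,  7.17352488e+01]), 'wrist_force': array([0.60780511, 0.03509141, 0.43982138]), 'torque': array([-0.02302649,  0.0507987 , -0.03139976]), 'opening': 0.08544401066527171}
scene {'K': array([[459.9802098 ,   0.        , 280.42329711],
       [  0.        , 459.9802098 , 209.75383525],
       [  0.        ,   0.        ,   1.        ]]), 'view': array([[-0.591248  , -0.80642455,  0.01025937,  0.24045108],
       [ 0.53113094, -0.37977459,  0.75741084, -0.41106124],
       [-0.60689845,  0.45326671,  0.65285799, -0.4916084 ],
       [ 0.        ,  0.        ,  0.        ,  1.        ]])}
top {'K': array([[390.3318
[... 209 characters left out ...]
      [ 0.99767746, -0.00793705,  0.06765122, -0.55837111],
       [-0.06779365, -0.01930903,  0.9975125 , -0.89241849],
       [ 0.        ,  0.        ,  0.        ,  1.        ]])}
wrist {'K': array([[334.42769491,   0.        , 282.69535253],
       [  0.        , 334.42769491, 215.7251246 ],
       [  0.        ,   0.        ,   1.        ]]), 'view': array([[ 3.13711210e-01,  9.49518307e-01, -5.11846041e-04,
        -5.49048490e-01],
       [-9.06980038e-01,  2.99497370e-01, -2.96122502e-01,
         3.87155867e-02],
       [-2.81020440e-01,  9.33611825e-02,  9.55149832e-01,
        -3.78549485e-01],
       [ 0.00000000e+00,  0.00000000e+00,  0.00000000e+00,
         1.00000000e+00]])}
```

View pics/top0.png

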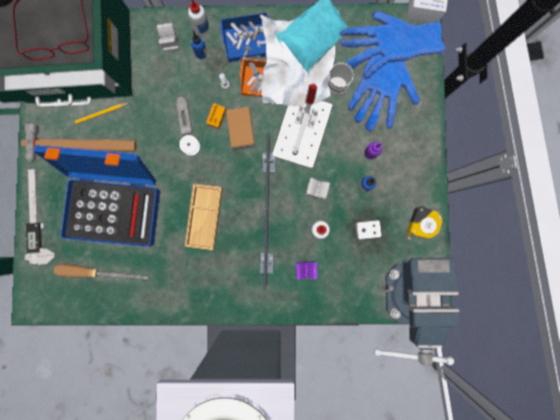

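View pics/scene0.png

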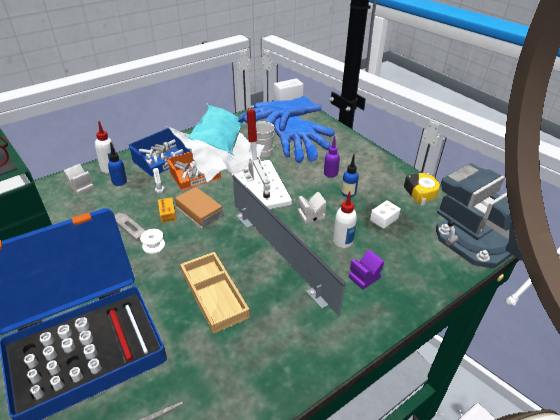

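View pics/wrist0.png

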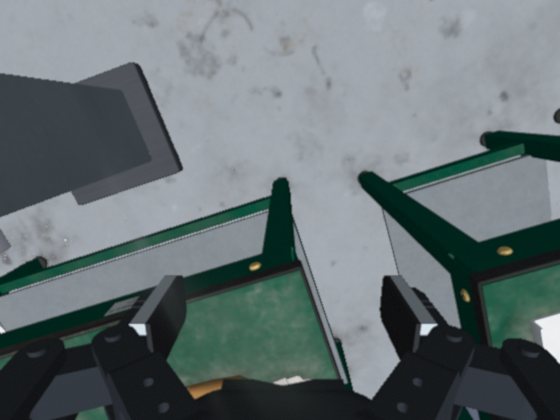

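```bash
cat > h.py <<'E'
import numpy as np, cv2
from scipy.optimize import minimize
def proj(P,p):
    P=np.atleast_2d(P); c=(p['view']@np.c_[P,np.ones(len(P))].T)[:3]
    return np.c_[p['K'][0,0]*c[0]/-c[2]+p['K'][0,2], p['K'][1,1]*-c[1]/-c[2]+p['K'][1,2]]
def ray(uv,z,p):
    d=np.array([(uv[0]-p['K'][0,2])/p['K'][0,0],-(uv[1]-p['K'][1,2])/p['K'][1,1],-1])
    R=p['view'][:3,:3];C=-R.T@p['view'][:3,3];w=R.T@d
    return C+w*(z-C[2])/w[2]
def box(lx,ly,h,z0=0): return np.array([[a*lx/2,b*ly/2,c] for a in(-1,1) for b in(-1,1) for c in(z0,z0+h)])
def cyl(r,h,z0=0):
    t=np.linspace(0,2*np.pi,24,endpoint=False)
    return np.array([[r*np.cos(a),r*np.sin(a),z] for a in t for z in(z0,z0+h)])
def place(M,s):
    c,sn=np.cos(s[2]),np.sin(s[2]); return M@np.array([[c,sn,0],[-sn,c,0],[0,0,1]])+[s[0],s[1],s[3] if len(s)>3 else 0]
def sil(M,p,S=4):
    im=np.zeros((420*S,560*S),np.uint8); uv=proj(M,p)
    cv2.fillConvexPoly(im,cv2.convexHull(np.round((uv+.5)*S-.5).astype(np.int32)),1); return im
def fit(parts,views,s0,yaw=True):
    """parts: list of pts (each convex); views: [(mask,params)]"""
    big=[(cv2.resize(m.astype(np.uint8),None,fx=4,fy=4,interpolation=cv2.INTER_LINEAR),p) for m,p in views]
    def cost(v):
        s=[v[0],v[1],v[2]/10 if yaw else 0]; c=0
        for m,p in big:
            a=np.zeros_like(m)
            for q in parts: a|=sil(place(q,s),p)
            c+=1-(a&m).sum()/(a|m).sum()
        return c
    best=None
    for y0 in (s0[2:] if yaw else [0]):
        r=minimize(cost,[s0[0],s0[1],y0*10],method='Nelder-Mead',options=dict(initial_simplex=np.array([[0,0,0],[.02,0,0],[0,.02,0],[0,0,3]])+[s0[0],s0[1],y0*10],xatol=1e-4,fatol=1e-4))
        if best is None or r.fun<best.fun: best=r
    x=best.x; return np.round([x[0],x[1],np.degrees(x[2]/10)],4),round(best.fun/len(views),3)
E
python3 - <<'E'
from workcell import bot
from h import *
import pickle
D={}
for n in("top","scene"):
    bot.camera(n)
    for t in("tall_bottle","small_bottle","vee","tray","guard","block_center","pulley_center"):
        r=bot.trace(n,t)
        D[n,t]=r; print(n,t,[(round(x['score'],2),np.round(x['xy']),int(x['mask'].sum())) for x in r])
    D[n]=bot.camera_params(n)
pickle.dump(D,open("D.pkl","wb"))
E
```

```text
top tall_bottle [(0.67, array([317., 230.]), 242)]
top small_bottle [(0.58, array([367., 182.]), 234), (0.54, array([374., 153.]), 221)]
top vee [(0.75, array([319., 188.]), 331), (0.72, array([305., 270.]), 372), (0.62, array([204., 218.]), 1849), (0.53, array([322., 229.]), 312)]
top tray [(0.91, array([203., 217.]), 1849)]
top guard [(0.91, array([266., 215.]), 908)]
top block_center [(0.79, array([370., 231.]), 343)]
top pulley_center [(0.75, array([190., 146.]), 295)]
scene tall_bottle [(0.68, array([341., 226.]), 951), (0.35, array([213., 290.]), 3192)]
scene small_bottle [(0.9, array([333., 162.]), 365), (0.62, array([215., 294.]), 3105), (0.6, array([350., 182.]), 403), (0.48, array([341., 226.]), 888)]
scene vee [(0.82, array([367., 273.]), 905), (0.68, array([315., 206.]), 644)]
scene tray [(0.85, array([217., 292.]), 3212)]
scene guard [(0.64, array([292., 250.]), 4238)]
scene block_center [(0.95, array([385., 213.]), 530)]
scene pulley_center [(0.81, array([150., 240.]), 491)]
```

```bash
python3 - <<'E'
from h import *
import pickle
D=pickle.load(open("D.pkl","rb"))
T,S=D['top'],D['scene']
def m(n,t,i): return D[n,t][i]['mask']
def cap(r,h0,h1): return np.vstack([cyl(r*.5,.004,h0),[[0,0,h1]]])
def run(name,parts,it,isc,z,yaw,t=None):
    t=t or name
    vt,vs=(m('top',t,it),T),(m('scene',t,isc),S)
    s=ray(D['top',t][it]['xy'],z,T)[:2]
    for lab,v in(('both',[vt,vs]),('top',[vt]),('scene',[vs])):
        print(name,lab,*fit(parts,v,[s[0],s[1],-.3,.3,.9,1.4,-.05],yaw))
run('tall_bottle',[cyl(.02,.09),cap(.016,.09,.125)],0,0,.05,False)
run('small_bottle',[cyl(.0165,.065),cap(.013,.065,.103)],0,2,.03,False)
run('vee',[box(.037,.045,.045)],0,1,.03,True)
run('tray',[box(.146,.066,.025)],0,0,.02,True)
run('guard',[box(.34,.003,.083)],0,0,.05,True)
run('block',[box(.036,.05,.026)],0,0,.02,True,'block_center')
run('pulley',[cyl(.021,.026)],0,0,.02,False,'pulley_center')
for n in('top','scene'):
    im=cv2.imread(f'pics/{n}0.png')
    for i,(a,b) in enumerate(D.items()):
        if isinstance(a,tuple) and a[0]==n:
            for x in b:
                if x['score']>.5:
                    c,_=cv2.findContours(x['mask'].astype(np.uint8),0,2); cv2.drawContours(im,c,-1,(0,255,255),1)
    cv2.imwrite(f'pics/m_{n}.png',cv2.resize(im[100:320,150:460],None,fx=2.5,fy=2.5))
E
```

```text
tall_bottle both [ 0.5005 -0.2173 11.2426] 0.193
tall_bottle top [ 0.5013 -0.2169 12.5877] 0.245
tall_bottle scene [ 0.503  -0.22    9.7344] 0.135
small_bottle both [ 0.6047 -0.3284  4.5447] 0.207
small_bottle top [ 0.6052 -0.3296 13.6776] 0.155
small_bottle scene [ 0.6077 -0.3319  8.752 ] 0.25
vee both [  0.5965  -0.2178 -18.7311] 0.131
vee top [  0.5961  -0.2175 -16.8391] 0.135
vee scene [  0.5961  -0.2171 -21.9651] 0.126
tray both [ 0.5341  0.0481 -7.9754] 0.038
tray top [5.342000e-01 4.730000e-02 1.722293e+02] 0.05
tray scene [ 0.5341  0.0484 -7.71  ] 0.023
guard both [ 0.545  -0.1012 -1.6071] 0.278
guard top [ 0.5416 -0.1009 -1.6782] 0.455
guard scene [ 0.5454 -0.1018 -1.6464] 0.099
block both [ 0.5021 -0.3348  7.5844] 0.102
block top [ 0.5021 -0.3345  6.3705] 0.123
block scene [ 0.5017 -0.3343  6.942 ] 0.074
pulley both [0.704  0.0824 3.4715] 0.065
pulley top [ 0.704   0.0818 11.3453] 0.065
pulley scene [ 0.7044  0.0828 10.0057] 0.057
```

View pics/m_top.png

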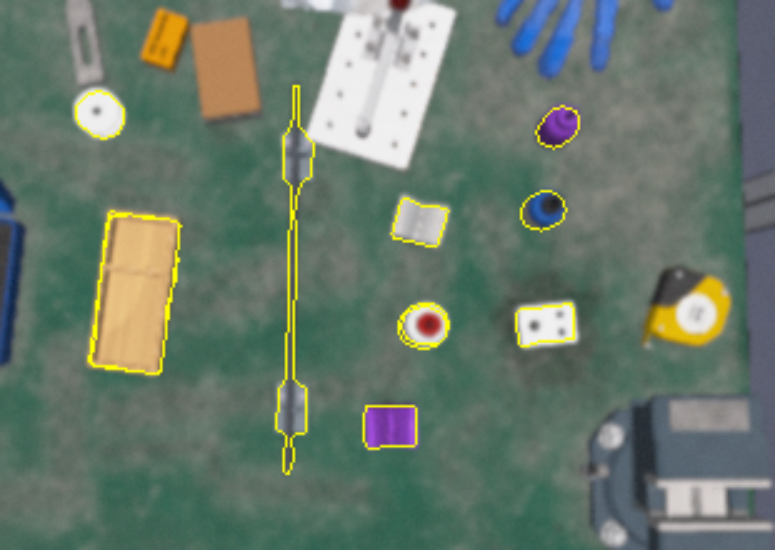

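View pics/m_scene.png

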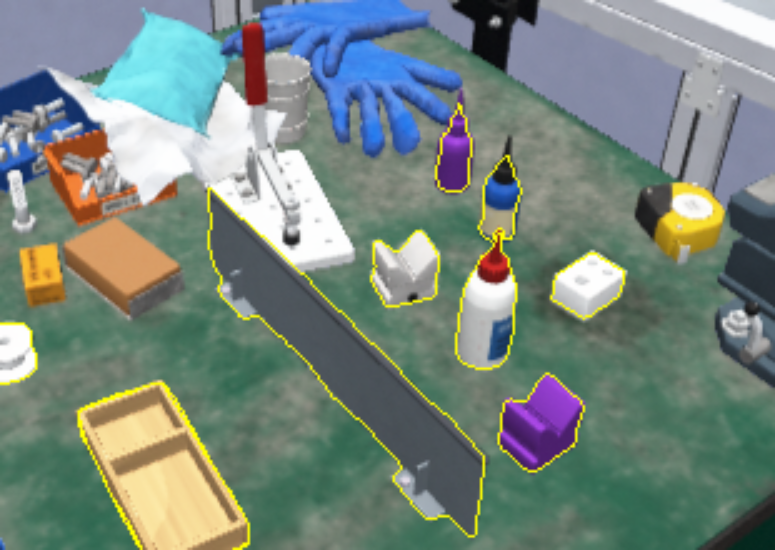

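```bash
python3 -m jog '[{"rotation":[0,0,0],"travel":[10,-20,30],"jaw":1},{"rotation":[0,0,0],"travel":[20,-40,20],"jaw":1},{"rotation":[0,0,0],"travel":[20,-45,10],"jaw":1},{"rotation":[0,0,0],"travel":[20,-45,10],"jaw":1},{"rotation":[0,0,0],"travel":[20,-45,0],"jaw":1},{"rotation":[0,0,0],"travel":[20,-45,0],"jaw":1},{"rotation":[0,0,0],"travel":[20,-45,0],"jaw":1},{"rotation":[0,0,0],"travel":[20,-45,0],"jaw":1}]' 40
python3 -c "
from workcell import bot
print(bot.get_obs()['q'])"
```

```text
time: 1.95
ee_pos: [0.3227, 0.1908, 0.2636]
tcp_rot: [-90.0, -0.0, 71.8]
wrist_force: [1.1, 0.2, 0.9]
opening: 0.0856
[ 3.05990141e+01 -1.62843786e+01 -1.47366616e+00  1.04766032e+02
 -1.74040995e-03  4.88453155e+01]
```

```bash
python3 -m jog '[{"rotation":[0,0,0],"travel":[25,-50,0],"jaw":1},{"rotation":[0,0,0],"travel":[25,-50,0],"jaw":1},{"rotation":[0,0,0],"travel":[25,-50,0],"jaw":1},{"rotation":[0,0,0],"travel":[25,-50,0],"jaw":1},{"rotation":[0,0,0],"travel":[25,-50,0],"jaw":1},{"rotation":[0,0,0],"travel":[25,-50,0],"jaw":1},{"rotation":[0,0,0],"travel":[20,-50,0],"jaw":1},{"rotation":[0,0,0],"travel":[15,-30,0],"jaw":1}]'
python3 - <<'E'
from workcell import bot
import cv2,pickle
from h import *
p=bot.camera_params('wrist');im=bot.camera('wrist'); cv2.imwrite('pics/w1.png',im[:,:,::-1])
R=p['view'][:3,:3]; print(bot.get_obs()['ee_pos'],'cam',-R.T@p['view'][:3,3])
W={'p':p}
for t in("tall_bottle","small_bottle","vee","block_center","guard"):
    W[t]=bot.trace('wrist',t); print(t,[(round(x['score'],2),np.round(x['xy']),int(x['mask'].sum())) for x in W[t]])
pickle.dump(W,open('W1.pkl','wb'))
E
```

```text
time: 2.95
ee_pos: [0.5078, -0.1901, 0.2629]
tcp_rot: [-90.0, 0.0, 71.6]
wrist_force: [1.5, 1.4, 0.7]
opening: 0.0851
[ 0.50893884 -0.19229974  0.26183955] cam [ 0.43651322 -0.16715438  0.4428474 ]
tall_bottle [(0.9, array([257., 178.]), 1149), (0.59, array([353., 142.]), 4430), (0.55, array([175., 201.]), 1208), (0.45, array([210., 280.]), 897)]
small_bottle [(0.98, array([206., 277.]), 911), (0.82, array([218., 327.]), 902)]
vee [(0.75, array([253.,  94.]), 1389), (0.57, array([280., 242.]), 1184)]
block_center [(0.62, array([178., 200.]), 1246)]
guard [(0.74, array([354., 145.]), 4587), (0.61, array([282., 240.]), 1129), (0.32, array([256., 182.]), 1093), (0.16, array([469., 129.]), 7696)]
```

View pics/w1.png

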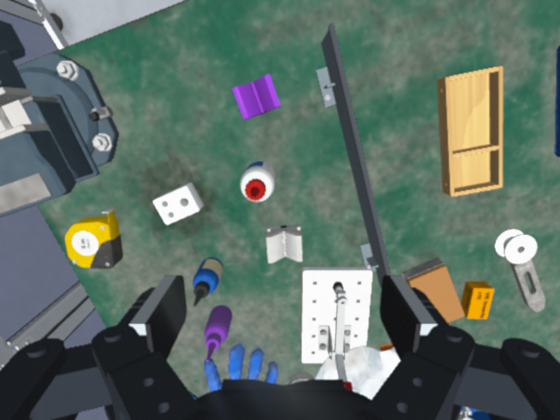

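```bash
cat > f2.py <<'E'
from h import *
import pickle
D=pickle.load(open("D.pkl","rb"));W=pickle.load(open('W1.pkl','rb'))
T,S,P=D['top'],D['scene'],W['p']
def cap(r,h0,h1): return np.vstack([cyl(r*.5,.004,h0),[[0,0,h1]]])
def run(n,parts,i,s,yaw):
    print(n,*fit(parts,[(W[n][i]['mask'],P)],s,yaw))
run('tall_bottle',[cyl(.02,.09),cap(.016,.09,.125)],0,[.501,-.218],False)
run('small_bottle',[cyl(.0165,.065),cap(.013,.065,.103)],0,[.606,-.33],False)
run('vee',[box(.037,.045,.045)],1,[.596,-.218,-.3,0],True)
run('block_center',[box(.036,.05,.026)],0,[.502,-.334,.1,-.1],True)
im=cv2.imread('pics/w1.png')
for M,s in((cyl(.02,.09),[.502,-.218,0]),(cyl(.0165,.065),[.606,-.33,0]),(box(.037,.045,.045),[.596,-.2175,-.32]),(box(.34,.003,.083),[.5454,-.1015,-.0285]),(box(.146,.066,.025),[.5341,.0481,-.137])):
    cv2.polylines(im,[cv2.convexHull(proj(place(M,s),P).astype(np.int32))],True,(0,255,255),1)
cv2.imwrite('pics/w1o.png',cv2.resize(im[20:330,80:540],None,fx=1.7,fy=1.7))
E
python3 f2.py
```

```text
tall_bottle [ 0.4974 -0.2163  4.2119] 0.185
small_bottle [ 0.608  -0.333   5.0807] 0.161
vee [  0.5963  -0.2184 -15.3144] 0.119
block_center [ 0.5017 -0.3346  5.9642] 0.039
```

View pics/w1o.png

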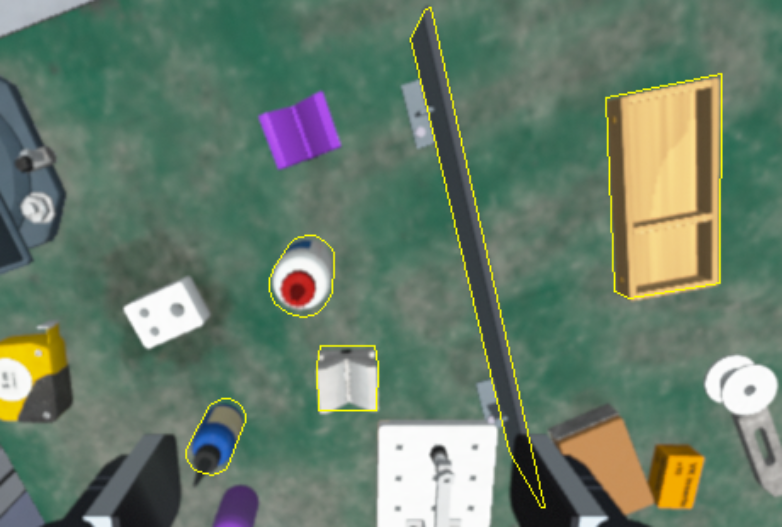

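```bash
python3 -m jog '[{"rotation":[0,0,5],"travel":[24,-34,0],"jaw":1},{"rotation":[0,0,5],"travel":[24,-34,0],"jaw":1},{"rotation":[0,0,0],"travel":[24,-35,0],"jaw":1},{"rotation":[0,0,0],"travel":[25,-35,0],"jaw":1},{"rotation":[0,0,0],"travel":[0,0,-40],"jaw":1},{"rotation":[0,0,0],"travel":[0,0,-40],"jaw":1},{"rotation":[0,0,0],"travel":[0,0,-40],"jaw":1},{"rotation":[0,0,0],"travel":[0,0,0],"jaw":1}]'
```

```text
time: 4.25
ee_pos: [0.6029, -0.3237, 0.1406]
tcp_rot: [-89.7, -0.1, 81.8]
wrist_force: [-0.5, 0.7, 1.2]
opening: 0.0854
```

```bash
python3 -m jog '[{"rotation":[0,0,0],"travel":[3,-6,-30],"jaw":1},{"rotation":[0,0,0],"travel":[0,0,-30],"jaw":1},{"rotation":[0,0,0],"travel":[0,0,-30],"jaw":1},{"rotation":[0,0,0],"travel":[0,0,-15],"jaw":1},{"rotation":[0,0,0],"travel":[0,0,0],"jaw":1}]'
python3 - <<'E'
from workcell import bot
import cv2
for n in('wrist','scene'): cv2.imwrite(f'pics/g1{n}.png',bot.camera(n)[:,:,::-1])
E
```

```text
time: 4.88
ee_pos: [0.6076, -0.3315, 0.0393]
tcp_rot: [-90.0, 0.0, 81.8]
wrist_force: [0.3, -0.5, 0.2]
opening: 0.0856
```

View pics/g1wrist.png

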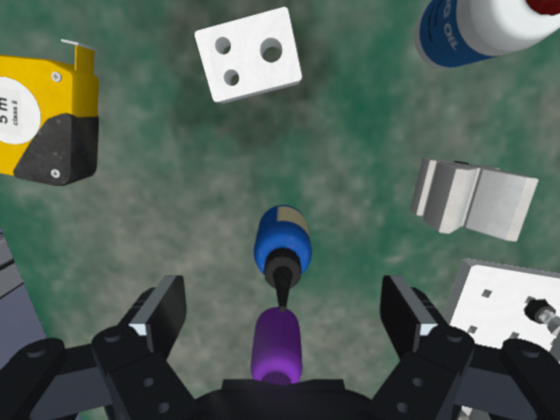

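View pics/g1scene.png

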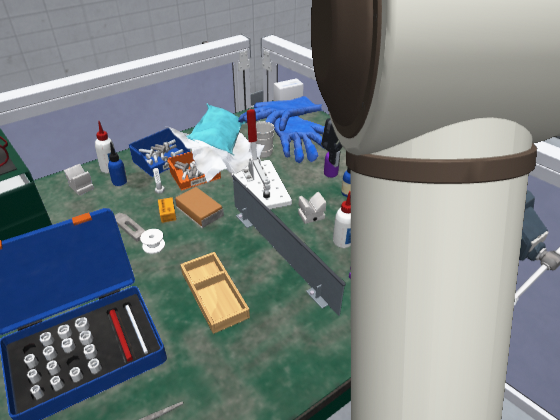

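```bash
python3 - <<'E'
from workcell import bot
from h import *
p=bot.camera_params('wrist'); o=bot.get_obs(); e=o['ee_pos']; print(e)
print('tcp',proj(e,p),'grasp',proj(e+[0,0,.019],p))
im=cv2.imread('pics/g1wrist.png')
for s,c in(([.606,-.33,0],(0,255,255)),([e[0],e[1],0],(0,0,255))):
    for M in (cyl(.0165,.065),cyl(.001,.0,.103)): cv2.polylines(im,[cv2.convexHull(proj(place(M,s),p).astype(np.int32))],True,c,1)
cv2.imwrite('pics/g1o.png',im)
E
```

```text
[ 0.60820659 -0.33194637  0.04050565]
tcp [[284.01648536 247.42790916]] grasp [[284.1448744  261.46908728]]
```

View pics/g1o.png

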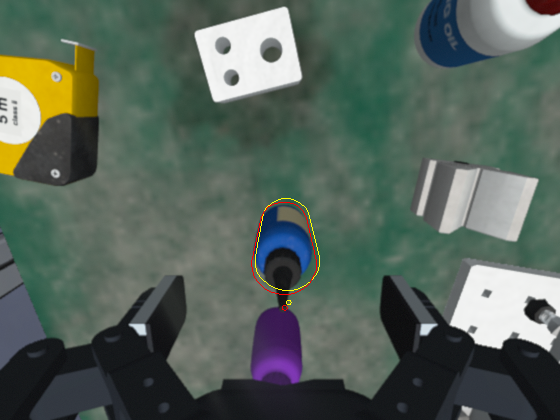

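```bash
python3 -m jog '[{"rotation":[0,0,0],"travel":[0,0,-4],"jaw":1},{"rotation":[0,0,0],"travel":[0,0,0],"jaw":-1},{"rotation":[0,0,0],"travel":[0,0,0],"jaw":-1},{"rotation":[0,0,0],"travel":[0,0,0],"jaw":-1},{"rotation":[0,0,0],"travel":[0,0,0],"jaw":-1},{"rotation":[0,0,0],"travel":[0,0,0],"jaw":-1},{"rotation":[0,0,0],"travel":[0,0,0],"jaw":-1},{"rotation":[0,0,0],"travel":[0,0,0],"jaw":-1}]' 50
python3 - <<'E'
from workcell import bot
import cv2
cv2.imwrite(f'pics/g2w.png',bot.camera('wrist')[:,:,::-1])
E
```

```text
time: 5.98
ee_pos: [0.6074, -0.3317, 0.0344]
tcp_rot: [-90.0, -0.0, 81.7]
wrist_force: [0.1, 0.1, -0.1]
opening: 0.0005
```

View pics/g2w.png

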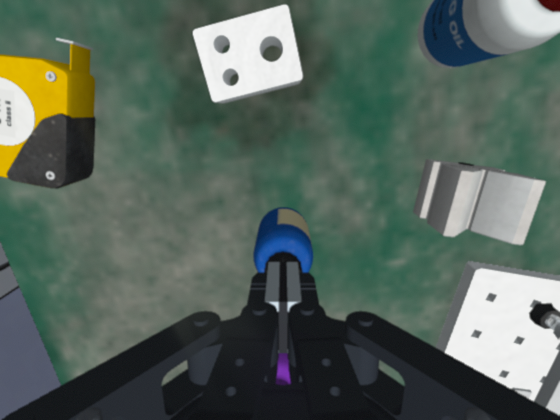

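```bash
python3 - <<'E'
from workcell import bot
from h import *
from scipy.spatial.transform import Rotation as Ro
p=bot.camera_params('wrist'); o=bot.get_obs(); e=o['ee_pos']; print(e,o['tcp_rot'],o['opening'],o['q'])
R=Ro.from_euler('xyz',o['tcp_rot'],degrees=True).as_matrix()
V=p['view'];C=-V[:3,:3].T@V[:3,3]
print('cam in tool',R.T@(C-e), 'look',R.T@(-V[2,:3]))
for b in (0,-.013,-.03,-.04,-.05):
  for dx in(0,.008,.0425):
    print(b,dx,[np.round(proj(e+R@np.array([dx,b,dz]),p)[0]) for dz in(-.011,0,.011)])
im=cv2.imread('pics/g2w.png'); cv2.imwrite('pics/g2z.png',cv2.resize(im[190:400,180:390],None,fx=2.8,fy=2.8,interpolation=cv2.INTER_CUBIC))
E
```

```text
[ 0.60738279 -0.33169287  0.03438956] [-9.00000974e+01 -9.43128398e-04  8.17359767e+01] -2.9048451167057483e-05 [-2.86394640e+01  2.44102187e+01  1.59126905e+01  8.15027088e+01
  9.18032185e-04 -2.03754407e+01]
cam in tool [-0.00085996 -0.17990057  0.07508606] look [ 4.65045900e-04  9.55124173e-01 -2.96205331e-01]
0 0 [array([284., 265.]), array([284., 247.]), array([284., 230.])]
0 0.008 [array([298., 265.]), array([298., 247.]), array([298., 230.])]
0 0.0425 [array([356., 265.]), array([357., 247.]), array([359., 230.])]
-0.013 0 [array([284., 275.]), array([284., 257.]), array([284., 238.])]
-0.013 0.008 [array([299., 275.]), array([299., 257.]), array([299., 238.])]
-0.013 0.0425 [array([361., 275.]), array([362., 257.]), array([364., 238.])]
-0.03 0 [array([284., 291.]), array([284., 271.]), array([284., 250.])]
-0.03 0.008 [array([300., 291.]), array([300., 271.]), array([301., 250.])]
-0.03 0.0425 [array([369., 291.]), array([370., 271.]), array([372., 250.])]
-0.04 0 [array([284., 301.]), array([284., 281.]), array([284., 259.])]
-0.04 0.008 [array([301., 301.]), array([302., 281.]), array([302., 259.])]
-0.04 0.0425 [array([374., 301.]), array([376., 281.]), array([378., 259.])]
-0.05 0 [array([285., 314.]), array([285., 292.]), array([285., 269.])]
-0.05 0.008 [array([302., 314.]), array([303., 292.]), array([303., 269.])]
-0.05 0.0425 [array([380., 313.]), array([382., 292.]), array([384., 269.])]
```

View pics/g2z.png

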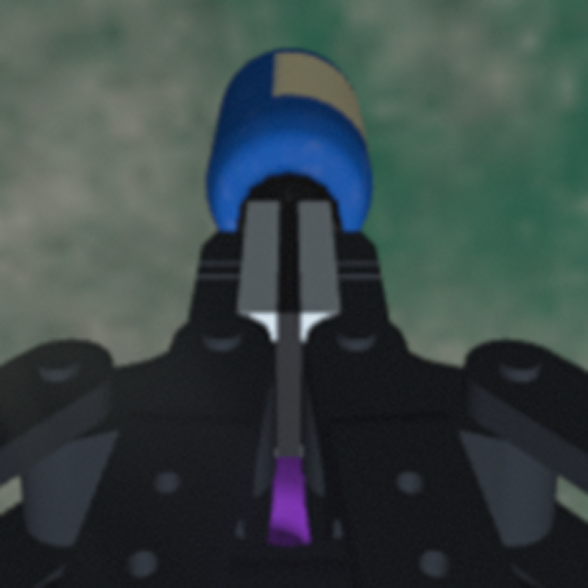

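```bash
python3 - <<'E'
import cv2
im=cv2.imread('pics/g1wrist.png'); cv2.imwrite('pics/g1z.png',cv2.resize(im[260:360,120:440],None,fx=2.5,fy=2.5,interpolation=cv2.INTER_CUBIC))
E
```

```text
(no output)
```

View pics/g1z.png

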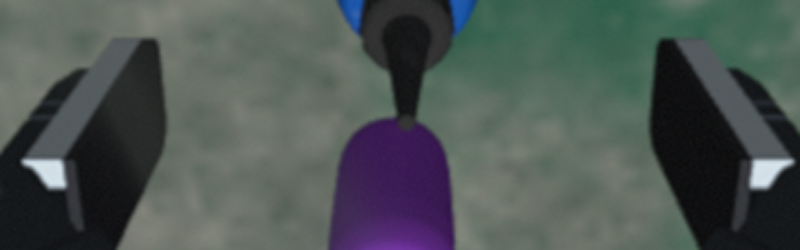

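```bash
python3 -m jog '[{"rotation":[0,0,0],"travel":[0,0,0],"jaw":1},{"rotation":[0,0,0],"travel":[0,0,0],"jaw":1},{"rotation":[0,0,0],"travel":[0,0,0],"jaw":1},{"rotation":[0,0,0],"travel":[0,0,0],"jaw":1},{"rotation":[0,0,0],"travel":[0,0,0],"jaw":1},{"rotation":[0,0,0],"travel":[0,0,-14],"jaw":1},{"rotation":[0,0,0],"travel":[0,0,-15],"jaw":1},{"rotation":[0,0,0],"travel":[0,0,-14],"jaw":1}]' 50
python3 - <<'E'
from workcell import bot
import cv2
cv2.imwrite(f'pics/g3w.png',bot.camera('wrist')[:,:,::-1]); print(bot.get_obs()['ee_pos'],bot.get_obs()['wrist_force'])
E
```

```text
time: 7.02
ee_pos: [0.6069, -0.3314, -0.0105]
tcp_rot: [-89.9, -0.0, 81.7]
wrist_force: [0.3, -0.8, -0.2]
opening: 0.085
[ 0.60603359 -0.33099853 -0.0126388 ] [-0.94914578  1.21471237 -1.9798745 ]
```

View pics/g3w.png

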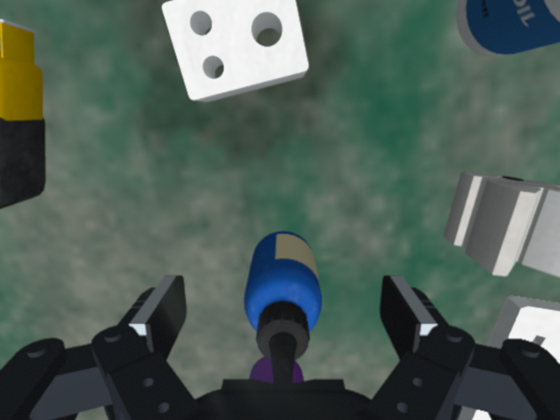

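```bash
python3 -m jog '[{"rotation":[0,0,0],"travel":[0,0,0],"jaw":-1},{"rotation":[0,0,0],"travel":[0,0,0],"jaw":-1},{"rotation":[0,0,0],"travel":[0,0,0],"jaw":-1},{"rotation":[0,0,0],"travel":[0,0,0],"jaw":-1},{"rotation":[0,0,0],"travel":[0,0,0],"jaw":-1},{"rotation":[0,0,0],"travel":[0,0,5],"jaw":-1},{"rotation":[0,0,0],"travel":[0,0,20],"jaw":-1},{"rotation":[0,0,0],"travel":[0,0,20],"jaw":-1}]' 40
python3 - <<'E'
from workcell import bot
import cv2
cv2.imwrite(f'pics/g4w.png',bot.camera('wrist')[:,:,::-1]); print(bot.get_obs()['ee_pos'],bot.get_obs()['wrist_force'])
E
```

```text
time: 8.07
ee_pos: [0.6074, -0.3318, 0.038]
tcp_rot: [-90.0, 0.0, 81.7]
wrist_force: [-0.1, 0.3, -1.0]
opening: 0.0303
[ 0.60869751 -0.33250908  0.04165502] [-0.35859641  0.14892126  1.27079604]
```

View pics/g4w.png

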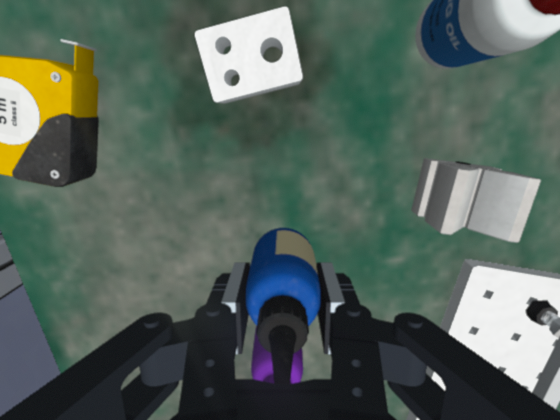

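```bash
python3 -m jog '[{"rotation":[0,0,0],"travel":[0,0,40],"jaw":-1},{"rotation":[0,0,0],"travel":[0,0,40],"jaw":-1},{"rotation":[0,0,0],"travel":[-8,40,5],"jaw":-1},{"rotation":[0,0,0],"travel":[-8,40,0],"jaw":-1},{"rotation":[0,0,0],"travel":[-8,40,0],"jaw":-1},{"rotation":[0,0,0],"travel":[-8,40,0],"jaw":-1},{"rotation":[0,0,0],"travel":[-8,40,0],"jaw":-1},{"rotation":[0,0,0],"travel":[-8,40,0],"jaw":-1}]'
```

```text
time: 9.12
ee_pos: [0.5593, -0.0906, 0.1225]
tcp_rot: [-90.1, -0.0, 81.7]
wrist_force: [0.0, -0.5, 0.2]
opening: 0.0308
```

```bash
python3 -m jog '[{"rotation":[0,0,0],"travel":[-7,40,0],"jaw":-1},{"rotation":[0,0,0],"travel":[-7,40,0],"jaw":-1},{"rotation":[0,0,0],"travel":[-7,40,0],"jaw":-1},{"rotation":[0,0,0],"travel":[-5,20,0],"jaw":-1},{"rotation":[0,0,0],"travel":[0,0,0],"jaw":-1},{"rotation":[0,0,0],"travel":[0,0,0],"jaw":-1}]'
python3 - <<'E'
from workcell import bot
from h import *
p=bot.camera_params('wrist');im=bot.camera('wrist')
cv2.imwrite(f'pics/p1w.png',im[:,:,::-1]);
for i in range(3):
  o=bot.get_obs();print(o['ee_pos'],o['tcp_rot']); bot.camera('top')
r=bot.trace('wrist','tray')
for x in r[:2]:
  print(x['score'],x['xy'],*fit([box(.146,.066,.025)],[(x['mask'],p)],[.534,.048,-.14,-.1],True))
E
```

```text
time: 9.88
ee_pos: [0.5337, 0.0478, 0.1219]
tcp_rot: [-90.1, 0.0, 81.7]
wrist_force: [0.5, 0.2, -0.9]
opening: 0.031
[0.53367605 0.04754889 0.12173169] [-9.00323728e+01  6.89234549e-03  8.16962445e+01]
[0.53363921 0.04748325 0.12160729] [-9.00203383e+01  3.45037272e-03  8.16798870e+01]
[0.53359681 0.04745356 0.12151239] [-9.00106410e+01  4.10264081e-03  8.16666788e+01]
0.93 [284.1, 175.7] [ 0.535   0.0472 -7.2585] 0.269
```

View pics/p1w.png

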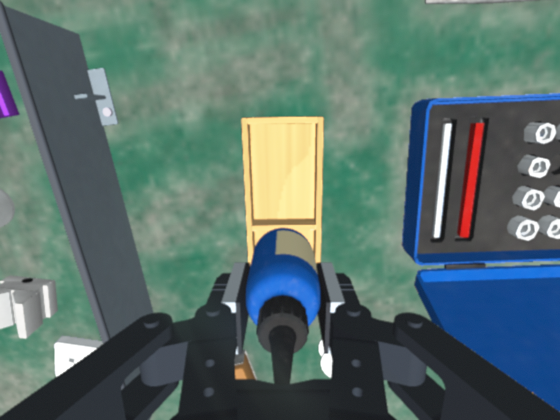

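```bash
python3 - <<'E'
from workcell import bot
from h import *
p=bot.camera_params('wrist');e=bot.get_obs()['ee_pos']
im=cv2.imread('pics/p1w.png')
def d(M,s,c): cv2.polylines(im,[cv2.convexHull(np.round(proj(place(M,s),p)).astype(np.int32))],True,c,1)
zb=e[2]+.0115
d(cyl(.0165,.065),[e[0],e[1],0,zb],(0,0,255)); d(cyl(.001,0,.103),[e[0],e[1],0,zb],(0,0,255))
t=[.5342,.0478,np.radians(-7.9)]
d(box(.146,.066,.025),t,(255,0,255)); d(box(.086,.056,0,.025)+[-.025,0,0],t,(255,255,0));d(box(.045,.056,0,.025)+[.0455,0,0],t,(255,255,0))
cv2.imwrite('pics/p1o.png',cv2.resize(im[90:390,150:430],None,fx=2,fy=2))
E
```

```text
(no output)
```

View pics/p1o.png

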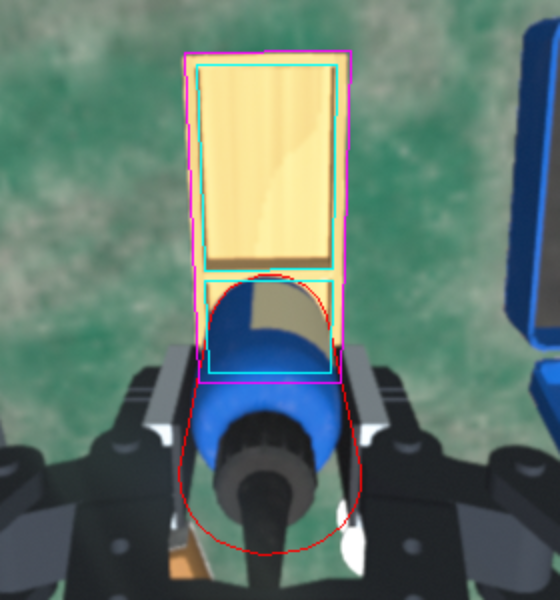

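```bash
python3 -m jog '[{"rotation":[0,0,0],"travel":[-2,1,-30],"jaw":-1},{"rotation":[0,0,0],"travel":[0,0,-30],"jaw":-1},{"rotation":[0,0,0],"travel":[0,0,-30],"jaw":-1},{"rotation":[0,0,0],"travel":[0,0,-20],"jaw":-1},{"rotation":[0,0,0],"travel":[0,0,-8],"jaw":-1},{"rotation":[0,0,0],"travel":[0,0,0],"jaw":-1},{"rotation":[0,0,0],"travel":[0,0,0],"jaw":-1}]'
python3 - <<'E'
from workcell import bot
from h import *
im=bot.camera('wrist')
cv2.imwrite(f'pics/p2w.png',im[:,:,::-1]);
E
```

```text
time: 11.0
ee_pos: [0.532, 0.0493, 0.0044]
tcp_rot: [-90.1, -0.0, 81.7]
wrist_force: [1.1, -0.8, -1.3]
opening: 0.0307
```

View pics/p2w.png

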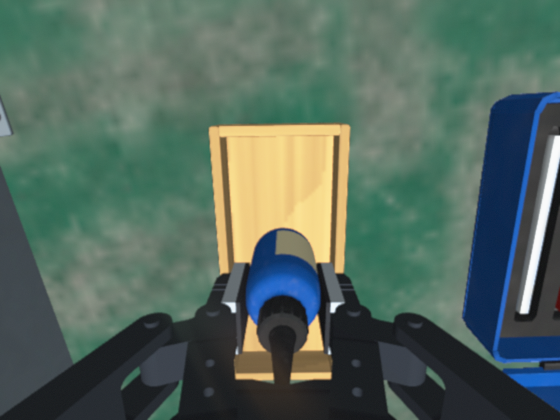

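```bash
python3 -m jog '[{"rotation":[0,0,0],"travel":[0,0,-5],"jaw":-1},{"rotation":[0,0,0],"travel":[0,0,-4],"jaw":-1},{"rotation":[0,0,0],"travel":[0,0,0],"jaw":-1},{"rotation":[0,0,0],"travel":[0,0,0],"jaw":-1}]'; python3 -m jog '[{"rotation":[0,0,0],"travel":[0,0,-1],"jaw":-1},{"rotation":[0,0,0],"travel":[0,0,0],"jaw":-1}]'
```

```text
time: 11.55
ee_pos: [0.5324, 0.0494, -0.0028]
tcp_rot: [-90.2, -0.0, 81.7]
wrist_force: [-7.1, -1.0, 20.7]
opening: 0.031
time: 11.8
ee_pos: [0.5327, 0.0493, -0.0029]
tcp_rot: [-90.2, -0.0, 81.7]
wrist_force: [-10.4, -0.8, 28.1]
opening: 0.031
```

```bash
python3 -m jog '[{"rotation":[0,0,0],"travel":[0,0,2],"jaw":-1},{"rotation":[0,0,0],"travel":[0,0,0],"jaw":-1}]'; python3 -m jog '[{"rotation":[0,0,0],"travel":[0,0,0],"jaw":0.0},{"rotation":[0,0,0],"travel":[0,0,0],"jaw":0.3},{"rotation":[0,0,0],"travel":[0,0,0],"jaw":1},{"rotation":[0,0,0],"travel":[0,0,0],"jaw":1},{"rotation":[0,0,0],"travel":[0,0,0],"jaw":1}]'
python3 - <<'E'
from workcell import bot
from h import *
im=bot.camera('wrist')
cv2.imwrite(f'pics/p3w.png',im[:,:,::-1]);
E
```

```text
time: 12.05
ee_pos: [0.5322, 0.0493, -0.0027]
tcp_rot: [-90.1, -0.0, 81.7]
wrist_force: [-4.5, 0.0, 13.4]
opening: 0.0306
time: 12.68
ee_pos: [0.5313, 0.0493, -0.0047]
tcp_rot: [-90.0, 0.0, 81.7]
wrist_force: [0.4, 0.1, 0.0]
opening: 0.0854
```

View pics/p3w.png

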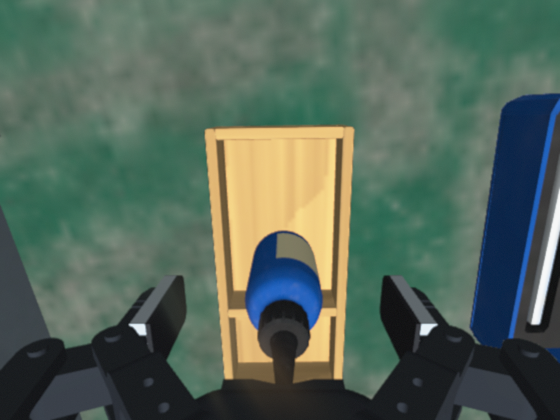

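```bash
python3 -m jog '[{"rotation":[0,0,0],"travel":[0,0,30],"jaw":1},{"rotation":[0,0,0],"travel":[0,0,40],"jaw":1},{"rotation":[0,0,0],"travel":[0,0,40],"jaw":1},{"rotation":[0,0,0],"travel":[0,0,35],"jaw":1},{"rotation":[0,0,0],"travel":[-4,-35,0],"jaw":1},{"rotation":[0,0,0],"travel":[-4,-35,0],"jaw":1},{"rotation":[0,0,0],"travel":[-4,-35,0],"jaw":1},{"rotation":[0,0,0],"travel":[-4,-35,0],"jaw":1}]'
python3 - <<'E'
from workcell import bot
from h import *
p=bot.camera_params('top');im=bot.camera('top')
cv2.imwrite(f'pics/t3.png',im[:,:,::-1]);
E
```

```text
time: 13.72
ee_pos: [0.5152, -0.0918, 0.1404]
tcp_rot: [-90.0, 0.0, 81.7]
wrist_force: [-0.5, 0.4, 0.1]
opening: 0.0856
```

```bash
python3 -m jog '[{"rotation":[0,0,0],"travel":[-4,-35,0],"jaw":1},{"rotation":[0,0,0],"travel":[-4,-35,0],"jaw":1},{"rotation":[0,0,0],"travel":[-4,-35,0],"jaw":1},{"rotation":[0,0,0],"travel":[-4,-22,0],"jaw":1},{"rotation":[0,0,0],"travel":[0,0,0],"jaw":1},{"rotation":[0,0,0],"travel":[0,0,0],"jaw":1}]'
python3 - <<'E'
from workcell import bot
from h import *
p=bot.camera_params('wrist');e=bot.get_obs()['ee_pos'];im=bot.camera('wrist')[:,:,::-1].copy();print(e)
def d(M,s,c): cv2.polylines(im,[cv2.convexHull(np.round(proj(place(M,s),p)).astype(np.int32))],True,c,1)
d(cyl(.02,.09),[.5,-.2175,0],(0,255,0));d(cyl(.001,0,.125),[.5,-.2175,0],(0,255,0));d(box(.037,.045,.045),[.5963,-.218,np.radians(-17)],(0,0,255))
cv2.imwrite(f'pics/q1w.png',im)
E
```

```text
time: 14.52
ee_pos: [0.4994, -0.2172, 0.1403]
tcp_rot: [-90.0, -0.0, 81.7]
wrist_force: [-0.3, 0.7, 0.4]
opening: 0.0852
[ 0.49943492 -0.2171804   0.14034356]
```

View pics/q1w.png

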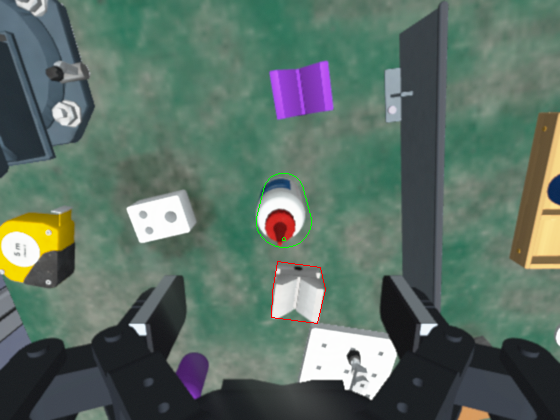

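View pics/t3.png

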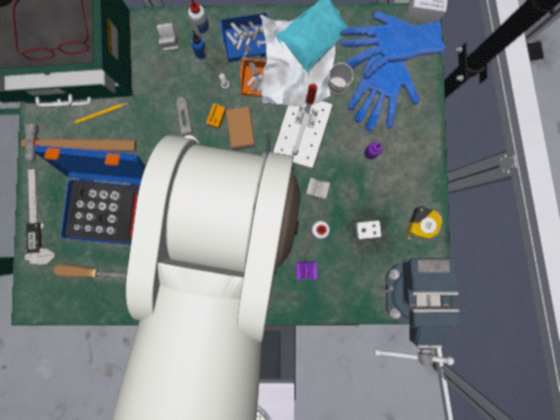

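```bash
python3 -m jog '[{"rotation":[0,0,0],"travel":[0,-1,-35],"jaw":1},{"rotation":[0,0,0],"travel":[0,0,-35],"jaw":1},{"rotation":[0,0,0],"travel":[0,0,-35],"jaw":1},{"rotation":[0,0,0],"travel":[0,0,-20],"jaw":1},{"rotation":[0,0,0],"travel":[0,0,0],"jaw":1},{"rotation":[0,0,0],"travel":[0,0,0],"jaw":1}]'
python3 - <<'E'
from workcell import bot
from h import *
cv2.imwrite(f'pics/q2w.png',bot.camera('wrist')[:,:,::-1])
E
```

```text
time: 15.32
ee_pos: [0.5, -0.2185, 0.0165]
tcp_rot: [-90.1, 0.0, 81.8]
wrist_force: [0.5, -0.5, 0.2]
opening: 0.0852
```

View pics/q2w.png

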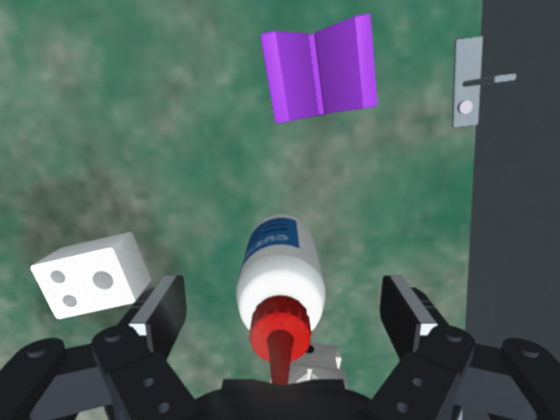

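```bash
python3 -m jog '[{"rotation":[0,0,0],"travel":[0,0,-2],"jaw":-1},{"rotation":[0,0,0],"travel":[0,0,0],"jaw":-1},{"rotation":[0,0,0],"travel":[0,0,0],"jaw":-1},{"rotation":[0,0,0],"travel":[0,0,0],"jaw":-1},{"rotation":[0,0,0],"travel":[0,0,0],"jaw":-1}]' 40
python3 -m jog '[{"rotation":[0,0,0],"travel":[0,0,10],"jaw":-1},{"rotation":[0,0,0],"travel":[0,0,30],"jaw":-1},{"rotation":[0,0,0],"travel":[0,0,40],"jaw":-1},{"rotation":[0,0,0],"travel":[0,0,40],"jaw":-1},{"rotation":[0,0,0],"travel":[0,0,10],"jaw":-1},{"rotation":[0,0,0],"travel":[0,0,0],"jaw":-1}]'
python3 - <<'E'
from workcell import bot
from h import *
cv2.imwrite(f'pics/q3w.png',bot.camera('wrist')[:,:,::-1])
E
```

```text
time: 16.0
ee_pos: [0.4996, -0.2188, 0.0139]
tcp_rot: [-90.0, 0.0, 81.7]
wrist_force: [-0.4, 1.0, 5.4]
opening: 0.0378
time: 16.75
ee_pos: [0.4995, -0.2188, 0.1431]
tcp_rot: [-90.0, 0.0, 81.7]
wrist_force: [-0.1, 0.3, -3.0]
opening: 0.0372
```

View pics/q3w.png

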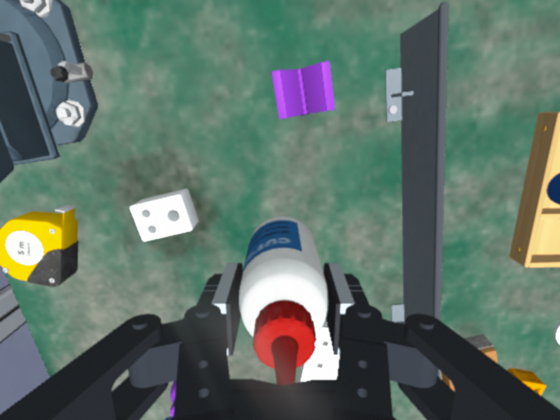

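```bash
python3 -m jog '[{"rotation":[0,0,0],"travel":[-2,39,0],"jaw":-1},{"rotation":[0,0,0],"travel":[-2,39,0],"jaw":-1},{"rotation":[0,0,0],"travel":[-1,39,0],"jaw":-1},{"rotation":[0,0,0],"travel":[-1,39,0],"jaw":-1},{"rotation":[0,0,0],"travel":[-1,39,0],"jaw":-1},{"rotation":[0,0,0],"travel":[-1,39,0],"jaw":-1},{"rotation":[0,0,0],"travel":[-1,39,0],"jaw":-1},{"rotation":[0,0,0],"travel":[0,0,0],"jaw":-1}]'
python3 -m jog '[{"rotation":[0,0,0],"travel":[0,0,0],"jaw":-1},{"rotation":[0,0,0],"travel":[0,0,0],"jaw":-1}]'
python3 - <<'E'
from workcell import bot
from h import *
p=bot.camera_params('wrist');e=bot.get_obs()['ee_pos'];im=bot.camera('wrist')[:,:,::-1].copy();print(e)
def d(M,s,c): cv2.polylines(im,[cv2.convexHull(np.round(proj(place(M,s),p)).astype(np.int32))],True,c,1)
t=[.5342,.0480,np.radians(-7.9)]
d(box(.146,.066,.025),t,(255,0,255)); d(box(.086,.056,0,.025)+[-.025,0,0],t,(255,255,0))
d(cyl(.0165,.065,.005),[.5313,.0493,0],(0,255,0))
cv2.imwrite(f'pics/q4w.png',im)
E
```

```text
time: 17.8
ee_pos: [0.4893, 0.0562, 0.1414]
tcp_rot: [-89.8, 0.0, 81.9]
wrist_force: [-0.2, -0.2, -0.7]
opening: 0.0379
time: 18.05
ee_pos: [0.4902, 0.0535, 0.1428]
tcp_rot: [-89.9, 0.0, 81.7]
wrist_force: [0.7, 0.5, -1.4]
opening: 0.0377
[0.49016824 0.05345489 0.14275351]
```

View pics/q4w.png

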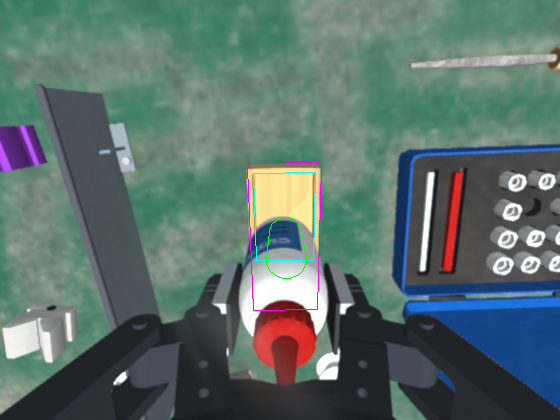

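```bash
python3 -m jog '[{"rotation":[0,0,0],"travel":[0,0.5,-30],"jaw":-1},{"rotation":[0,0,0],"travel":[0,0,-30],"jaw":-1},{"rotation":[0,0,0],"travel":[0,0,-25],"jaw":-1},{"rotation":[0,0,0],"travel":[0,0,-12],"jaw":-1},{"rotation":[0,0,0],"travel":[0,0,0],"jaw":-1},{"rotation":[0,0,0],"travel":[0,0,0],"jaw":-1}]'
python3 - <<'E'
from workcell import bot
from h import *
cv2.imwrite(f'pics/q5w.png',bot.camera('wrist')[:,:,::-1]);cv2.imwrite(f'pics/q5s.png',bot.camera('scene')[:,:,::-1])
E
```

```text
time: 18.85
ee_pos: [0.491, 0.0547, 0.0475]
tcp_rot: [-90.1, -0.0, 81.7]
wrist_force: [0.3, -0.5, -1.5]
opening: 0.0376
```

View pics/q5w.png

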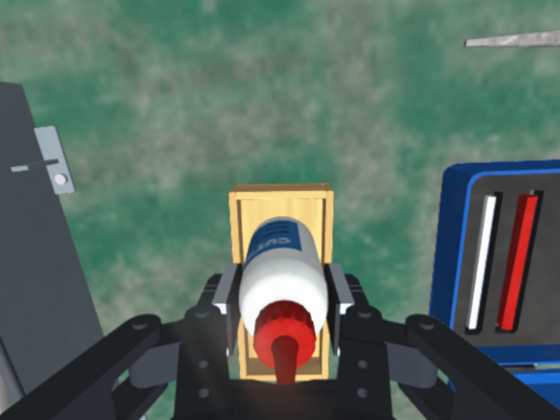

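View pics/q5s.png

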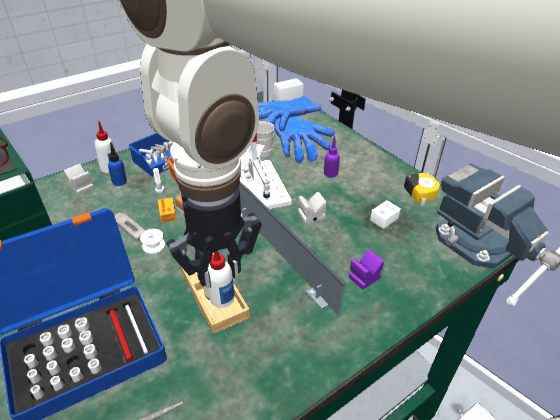

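```bash
python3 -m jog '[{"rotation":[0,0,0],"travel":[0,0,-15],"jaw":-1},{"rotation":[0,0,0],"travel":[0,0,-8],"jaw":-1},{"rotation":[0,0,0],"travel":[0,0,-2],"jaw":-1},{"rotation":[0,0,0],"travel":[0,0,0],"jaw":-1},{"rotation":[0,0,0],"travel":[0,0,0],"jaw":-1}]'; python3 -m jog '[{"rotation":[0,0,0],"travel":[0,0,-1.5],"jaw":-1},{"rotation":[0,0,0],"travel":[0,0,0],"jaw":-1}]'
```

```text
time: 19.58
ee_pos: [0.4906, 0.0548, 0.0217]
tcp_rot: [-90.0, -0.0, 81.7]
wrist_force: [-0.2, 0.5, -1.2]
opening: 0.0376
time: 19.82
ee_pos: [0.4904, 0.0548, 0.0199]
tcp_rot: [-90.0, 0.0, 81.7]
wrist_force: [-0.6, 0.3, -1.8]
opening: 0.0373
```

```bash
python3 -m jog '[{"rotation":[0,0,0],"travel":[0,0,-1],"jaw":-1},{"rotation":[0,0,0],"travel":[0,0,0],"jaw":-1}]';python3 -m jog '[{"rotation":[0,0,0],"travel":[0,0,0],"jaw":0.1},{"rotation":[0,0,0],"travel":[0,0,0],"jaw":0.4},{"rotation":[0,0,0],"travel":[0,0,0],"jaw":1},{"rotation":[0,0,0],"travel":[0,0,0],"jaw":1},{"rotation":[0,0,0],"travel":[0,0,0],"jaw":1}]'
python3 - <<'E'
from workcell import bot
from h import *
cv2.imwrite(f'pics/q6w.png',bot.camera('wrist')[:,:,::-1])
E
```

```text
time: 20.08
ee_pos: [0.4904, 0.0548, 0.0189]
tcp_rot: [-90.0, -0.0, 81.7]
wrist_force: [-0.1, -0.8, -0.1]
opening: 0.0376
time: 20.7
ee_pos: [0.4904, 0.0548, 0.0189]
tcp_rot: [-90.0, -0.0, 81.7]
wrist_force: [-0.3, 0.1, -0.7]
opening: 0.0852
```

View pics/q6w.png

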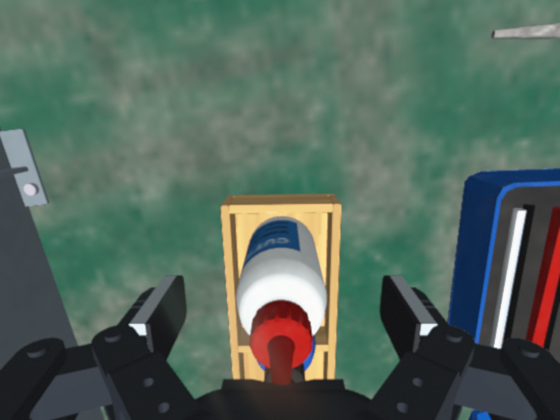

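```bash
python3 -m jog '[{"rotation":[0,0,0],"travel":[0,0,30],"jaw":1},{"rotation":[0,0,0],"travel":[0,0,40],"jaw":1},{"rotation":[0,0,0],"travel":[0,0,40],"jaw":1},{"rotation":[0,0,0],"travel":[0,0,30],"jaw":1},{"rotation":[0,0,0],"travel":[13,-34,0],"jaw":1},{"rotation":[0,0,0],"travel":[13,-34,0],"jaw":1},{"rotation":[0,0,0],"travel":[13,-34,0],"jaw":1},{"rotation":[0,0,0],"travel":[13,-34,0],"jaw":1}]'
python3 -m jog '[{"rotation":[0,0,-4],"travel":[13,-34,0],"jaw":1},{"rotation":[0,0,-4.5],"travel":[13,-34,0],"jaw":1},{"rotation":[0,0,0],"travel":[14,-34,0],"jaw":1},{"rotation":[0,0,0],"travel":[14,-35,0],"jaw":1},{"rotation":[0,0,0],"travel":[0,0,0],"jaw":1},{"rotation":[0,0,0],"travel":[0,0,0],"jaw":1},{"rotation":[0,0,0],"travel":[0,0,0],"jaw":1}]'
python3 - <<'E'
from workcell import bot
from h import *
p=bot.camera_params('wrist');e=bot.get_obs()['ee_pos'];im=bot.camera('wrist')[:,:,::-1].copy();print(e,bot.get_obs()['tcp_rot'])
r=bot.trace('wrist','vee')
for x in r: print(x['score'],x['xy'],*(fit([box(.037,.045,.045)],[(x['mask'],p)],[.5963,-.218,-.3,-.2],True) if np.hypot(*(np.array(x['xy'])-proj([.5963,-.218,.02],p)[0]))<30 else []))
im2=bot.camera('top')[:,:,::-1].copy();cv2.imwrite('pics/v1t.png',im2)
def d(M,s,c): cv2.polylines(im,[cv2.convexHull(np.round(proj(place(M,s),p)).astype(np.int32))],True,c,1)
d(box(.037,.045,.045),[.5963,-.218,np.radians(-17)],(0,0,255))
cv2.imwrite(f'pics/v1w.png',im)
E
```

```text
time: 21.75
ee_pos: [0.5428, -0.0824, 0.1589]
tcp_rot: [-90.0, -0.0, 81.7]
wrist_force: [-0.4, -0.4, 0.6]
opening: 0.0859
time: 22.62
ee_pos: [0.5963, -0.2174, 0.1592]
tcp_rot: [-90.0, -0.0, 73.3]
wrist_force: [0.9, 0.8, 0.1]
opening: 0.0853
[ 0.59625983 -0.21740631  0.15916466] [-9.00223039e+01 -2.81110838e-03  7.32913138e+01]
0.83 [281.9, 194.2] [  0.5965  -0.219  -15.6933] 0.112
0.46 [238.4, 3.0]
```

View pics/v1w.png

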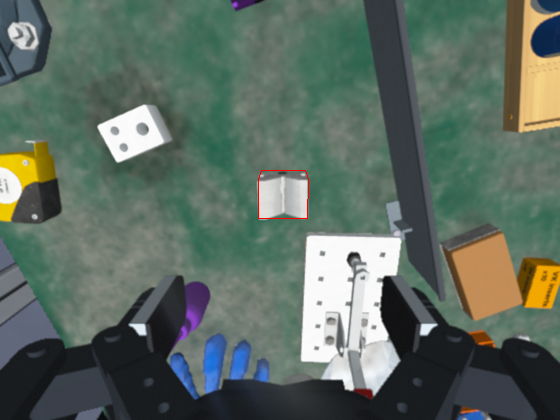

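View pics/v1t.png

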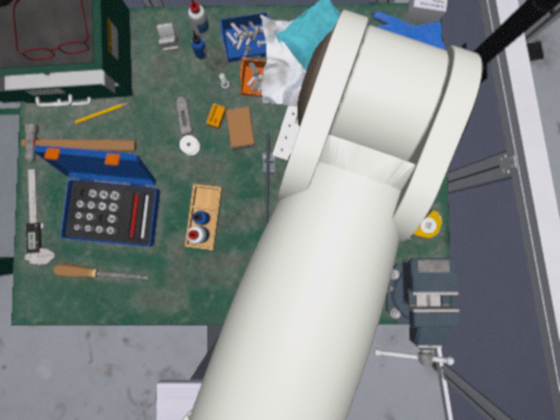

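```bash
python3 -m jog '[{"rotation":[0,0,0],"travel":[0,-1,-35],"jaw":1},{"rotation":[0,0,0],"travel":[0,0,-40],"jaw":1},{"rotation":[0,0,0],"travel":[0,0,-40],"jaw":1},{"rotation":[0,0,0],"travel":[0,0,-40],"jaw":1},{"rotation":[0,0,0],"travel":[0,0,-25],"jaw":1},{"rotation":[0,0,0],"travel":[0,0,0],"jaw":1},{"rotation":[0,0,0],"travel":[0,0,0],"jaw":1}]'
python3 - <<'E'
from workcell import bot
from h import *
cv2.imwrite(f'pics/v2w.png',bot.camera('wrist')[:,:,::-1]);print(bot.get_obs()['ee_pos'])
E
```

```text
time: 23.65
ee_pos: [0.5971, -0.2193, -0.0195]
tcp_rot: [-90.1, 0.0, 73.2]
wrist_force: [-0.5, 0.5, 0.8]
opening: 0.0857
[ 0.59739242 -0.21941284 -0.01921217]
```

View pics/v2w.png

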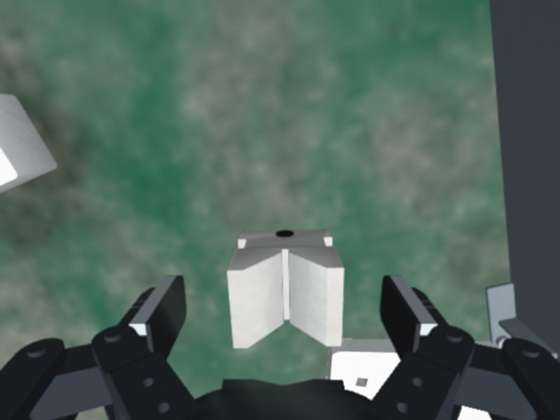

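```bash
python3 -m jog '[{"rotation":[0,0,0],"travel":[0,0,-15],"jaw":1},{"rotation":[0,0,0],"travel":[0,0,0],"jaw":1},{"rotation":[0,0,0],"travel":[0,0,0],"jaw":-1},{"rotation":[0,0,0],"travel":[0,0,0],"jaw":-1},{"rotation":[0,0,0],"travel":[0,0,0],"jaw":-1},{"rotation":[0,0,0],"travel":[0,0,0],"jaw":-1},{"rotation":[0,0,0],"travel":[0,0,0],"jaw":-1}]' 60
python3 - <<'E'
from workcell import bot
from h import *
cv2.imwrite(f'pics/v3w.png',bot.camera('wrist')[:,:,::-1]);print(bot.get_obs()['ee_pos'])
E
```

```text
time: 24.58
ee_pos: [0.5968, -0.2193, -0.0356]
tcp_rot: [-90.1, -0.0, 73.2]
wrist_force: [1.2, 0.2, 3.9]
opening: 0.0443
[ 0.59676561 -0.21931188 -0.03559593]
```

View pics/v3w.png

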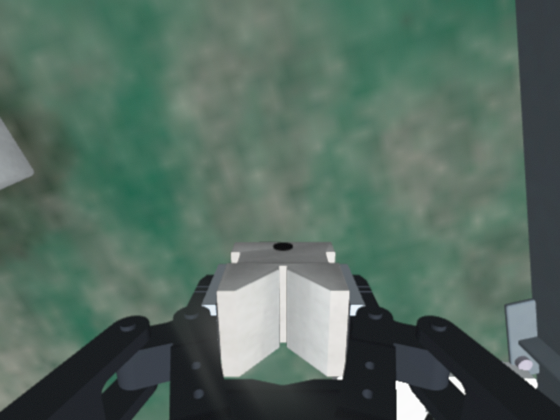

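```bash
python3 -m jog '[{"rotation":[0,0,0],"travel":[0,0,8],"jaw":-1},{"rotation":[0,0,0],"travel":[0,0,25],"jaw":-1},{"rotation":[0,0,0],"travel":[0,0,35],"jaw":-1},{"rotation":[0,0,0],"travel":[0,0,35],"jaw":-1},{"rotation":[0,0,0],"travel":[0,0,25],"jaw":-1},{"rotation":[0,0,0],"travel":[0,0,0],"jaw":-1}]'
python3 - <<'E'
from workcell import bot
from h import *
p=bot.camera_params('wrist');o=bot.get_obs();e=o['ee_pos'];im=bot.camera('wrist')[:,:,::-1].copy();print(e,o['tcp_rot'])
r=bot.trace('wrist','vee')
def d(M,s,c): cv2.polylines(im,[cv2.convexHull(np.round(proj(place(M,s),p)).astype(np.int32))],True,c,1)
d(box(.037,.045,.045),[e[0],e[1],np.radians(o['tcp_rot'][2]-90),e[2]+.0356],(0,0,255))
cv2.imwrite(f'pics/v4w.png',im)
E
```

```text
time: 25.38
ee_pos: [0.5972, -0.2196, 0.0937]
tcp_rot: [-90.2, 0.0, 73.2]
wrist_force: [-0.3, -0.6, -2.7]
opening: 0.0446
[ 0.59719716 -0.21958866  0.09367911] [-9.01622852e+01  1.55303446e-02  7.32313808e+01]
```

View pics/v4w.png

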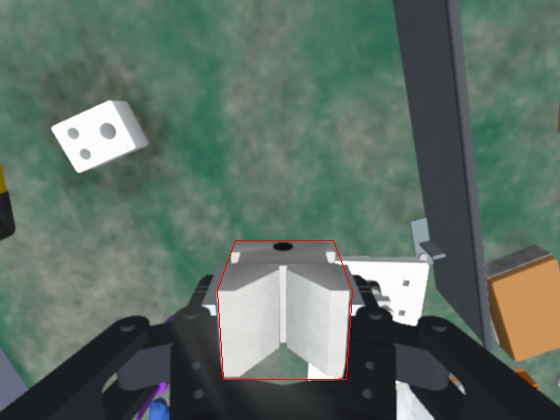

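```bash
python3 -m jog '[{"rotation":[0,0,0],"travel":[-2,37,0],"jaw":-1},{"rotation":[0,0,0],"travel":[-2,37,0],"jaw":-1},{"rotation":[0,0,2],"travel":[-2,37,0],"jaw":-1},{"rotation":[0,0,2],"travel":[-3,37,0],"jaw":-1},{"rotation":[0,0,2],"travel":[-3,37,0],"jaw":-1},{"rotation":[0,0,2.7],"travel":[-3,37,0],"jaw":-1},{"rotation":[0,0,0],"travel":[-3,39,0],"jaw":-1},{"rotation":[0,0,0],"travel":[0,0,0],"jaw":-1}]'
python3 -m jog '[{"rotation":[0,0,0],"travel":[0,0,0],"jaw":-1},{"rotation":[0,0,0],"travel":[0,0,0],"jaw":-1}]'
python3 - <<'E'
from workcell import bot
from h import *
p=bot.camera_params('wrist');o=bot.get_obs();e=o['ee_pos'];im=bot.camera('wrist')[:,:,::-1].copy();print(e,o['tcp_rot'])
def d(M,s,c): cv2.polylines(im,[cv2.convexHull(np.round(proj(place(M,s),p)).astype(np.int32))],True,c,1)
d(box(.037,.045,.045),[e[0],e[1],np.radians(o['tcp_rot'][2]-90),e[2]+.0356],(0,0,255))
t=[.5342,.0480,np.radians(-7.9)]
d(box(.146,.066,.025),t,(255,0,255)); d(box(.045,.056,0,.025)+[.0455,0,0],t,(255,255,0))
cv2.imwrite(f'pics/v5w.png',im);cv2.imwrite(f'pics/v5s.png',bot.camera('scene')[:,:,::-1])
E
```

```text
time: 26.48
ee_pos: [0.5771, 0.044, 0.0899]
tcp_rot: [-89.8, 0.0, 82.1]
wrist_force: [-0.3, -0.5, -2.8]
opening: 0.0443
time: 26.72
ee_pos: [0.5782, 0.0409, 0.0912]
tcp_rot: [-89.9, 0.0, 81.9]
wrist_force: [-0.1, -1.3, -3.6]
opening: 0.0446
[0.57820192 0.04088511 0.09122114] [-8.99491441e+01  2.08807107e-02  8.18711246e+01]
```

View pics/v5w.png

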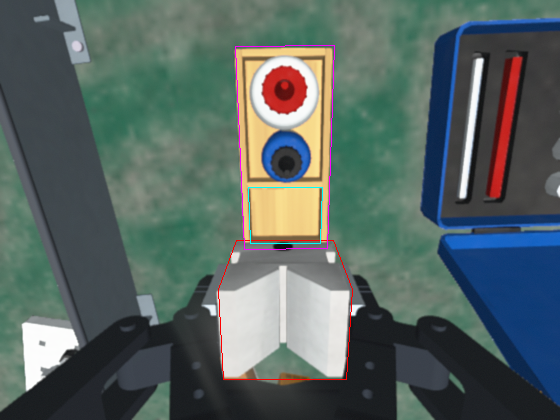

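View pics/v5s.png

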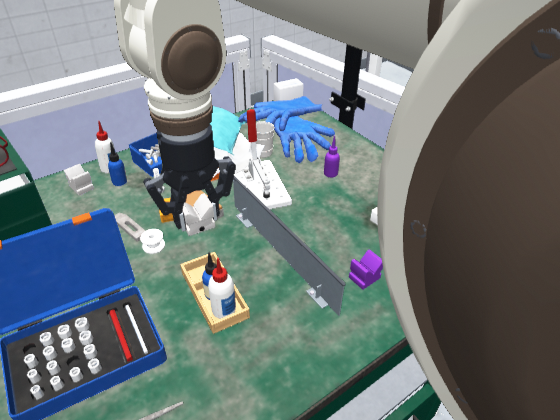

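```bash
python3 -m jog '[{"rotation":[0,0,0],"travel":[1,1,-20],"jaw":-1},{"rotation":[0,0,0],"travel":[0,0,-20],"jaw":-1},{"rotation":[0,0,0],"travel":[0,0,-15],"jaw":-1},{"rotation":[0,0,0],"travel":[0,0,0],"jaw":-1},{"rotation":[0,0,0],"travel":[0,0,0],"jaw":-1}]'
python3 - <<'E'
from workcell import bot
from h import *
cv2.imwrite(f'pics/v6w.png',bot.camera('wrist')[:,:,::-1])
E
python3 -m jog '[{"rotation":[0,0,0],"travel":[0,0,-15],"jaw":-1},{"rotation":[0,0,0],"travel":[0,0,-8],"jaw":-1},{"rotation":[0,0,0],"travel":[0,0,-7],"jaw":-1},{"rotation":[0,0,0],"travel":[0,0,0],"jaw":-1},{"rotation":[0,0,0],"travel":[0,0,0],"jaw":-1},{"rotation":[0,0,0],"travel":[0,0,0],"jaw":-1}]'
python3 - <<'E'
from workcell import bot
from h import *
import pickle
p=bot.camera_params('wrist');o=bot.get_obs();e=o['ee_pos'];im=bot.camera('wrist')[:,:,::-1].copy();print(e,o['tcp_rot'],o['opening'],o['wrist_force'])
def d(M,s,c): cv2.polylines(im,[cv2.convexHull(np.round(proj(place(M,s),p)).astype(np.int32))],True,c,1)
d(box(.037,.045,.045),[e[0],e[1],np.radians(o['tcp_rot'][2]-90),e[2]+.0356],(0,0,255))
t=[.5342,.0480,np.radians(-7.9)]
d(box(.146,.066,.025),t,(255,0,255)); d(box(.045,.056,0,.025)+[.0455,0,0],t,(255,255,0))
cv2.imwrite(f'pics/v7w.png',im);cv2.imwrite(f'pics/v7s.png',bot.camera('scene')[:,:,::-1])
E
```

```text
time: 27.45
ee_pos: [0.5798, 0.0427, 0.0376]
tcp_rot: [-90.1, -0.0, 81.9]
wrist_force: [0.4, 0.2, -1.8]
opening: 0.0446
time: 28.25
ee_pos: [0.5796, 0.0428, 0.0073]
tcp_rot: [-90.0, -0.0, 81.9]
wrist_force: [-0.6, -0.7, -3.0]
opening: 0.0443
[0.57964791 0.04281465 0.00730356] [-9.00363589e+01 -8.82871893e-03  8.19350636e+01] 0.044346912413838556 [-0.62787296 -0.66060975 -3.00988628]
```

View pics/v7w.png

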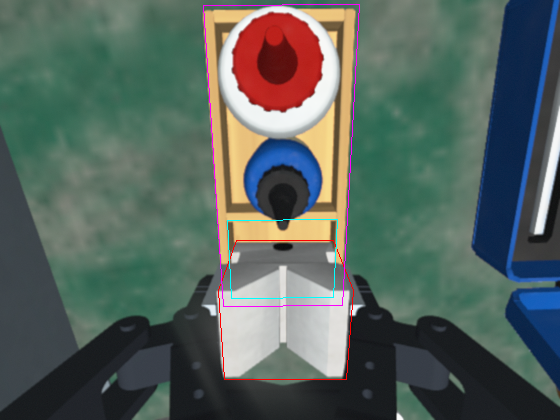

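View pics/v7s.png

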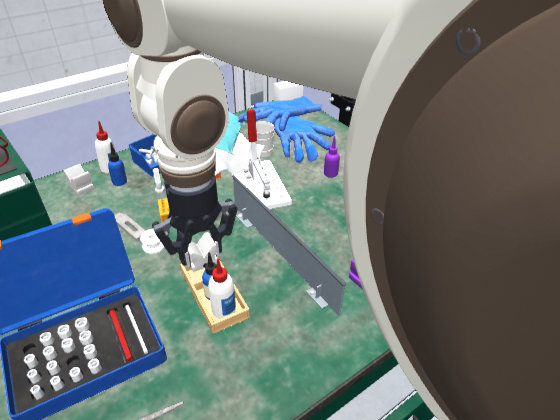

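```bash
python3 -m jog '[{"rotation":[0,0,0],"travel":[0,-1,-3],"jaw":-1},{"rotation":[0,0,0],"travel":[0,0,0],"jaw":-1},{"rotation":[0,0,0],"travel":[0,0,0],"jaw":-1},{"rotation":[0,0,0],"travel":[0,0,0],"jaw":-1}]'
python3 - <<'E'
from workcell import bot
from h import *
bot.camera('wrist');p=bot.camera_params('wrist');o=bot.get_obs();e=o['ee_pos'];print(e,o['tcp_rot'],o['opening'],o['qd'].round(2))
for t,parts,s,y in(('tray',None,None,0),('tall_bottle',[cyl(.02,.09,.005),np.vstack([cyl(.008,.004,.095),[[0,0,.13]]])],[.49,.054],False),('small_bottle',[cyl(.0165,.065,.005),np.vstack([cyl(.0065,.004,.07),[[0,0,.108]]])],[.531,.049],False),('vee',[box(.037,.045,.045,.040)],[.579,.042,-.14],True)):
    r=bot.trace('wrist',t)
    for x in r[:2]:
        print(t,round(x['score'],2),np.round(x['xy']),*(fit(parts,[(x['mask'],p)],s,y) if parts else []))
v=bot.camera('scene');ps=bot.camera_params('scene')
im=v[:,:,::-1].copy()
def d(M,s,c): cv2.polylines(im,[cv2.convexHull(np.round(proj(place(M,s),ps)).astype(np.int32))],True,c,1)
d(box(.037,.045,.045),[e[0],e[1],np.radians(o['tcp_rot'][2]-90),e[2]+.0356],(0,0,255))
cv2.imwrite('pics/end.png',cv2.resize(im[200:350,120:280],None,fx=4,fy=4,interpolation=cv2.INTER_CUBIC))
E
```

```text
time: 28.85
ee_pos: [0.5794, 0.0418, 0.0039]
tcp_rot: [-90.0, 0.0, 81.9]
wrist_force: [-0.8, 0.1, -2.5]
opening: 0.0441
[0.5794047  0.0418098  0.00393034] [-9.00026348e+01  6.60280870e-04  8.19365361e+01] 0.04472979981416849 [ 0.03 -0.01  0.05 -0.14  0.03  0.03]
tray 0.93 [263. 142.]
tall_bottle 0.81 [283.  69.] [0.4913 0.0529 7.3833] 0.299
small_bottle 0.77 [286. 181.] [0.531 0.049 0.   ] 0.249
vee 0.81 [283. 305.] [ 0.5795  0.041  -7.5759] 0.15
```

View pics/end.png

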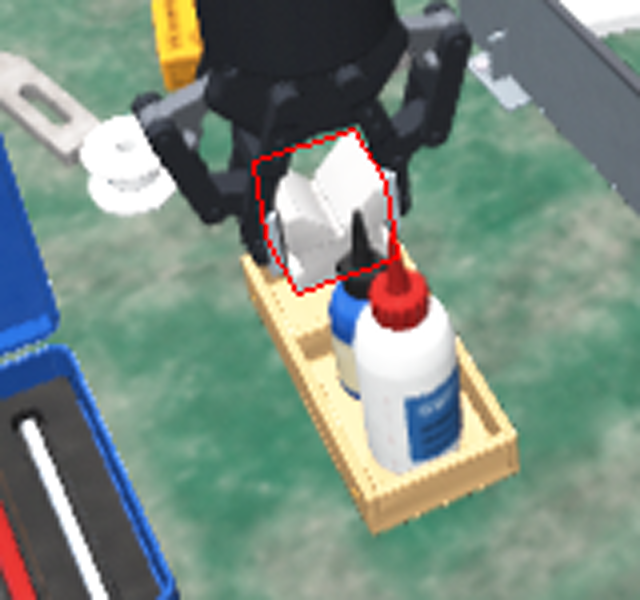

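```bash
python3 -c "
from workcell import bot
print(bot.job_done())"
```

```text
the job is handed in; nothing more can be done
None
```

The job is handed in at about 29 s. Both bottles stand released in the tray's long compartment, and the gripper holds the vee block over the short pocket. No verdict came back.

- **Vee block:** My last measurements put it within about 1 mm of the pocket's centre and less than 1° off square. Its underside was about 15 mm above the rim.
- **Bottles:** In the last wrist and scene pictures both stood upright, the tall one nearest the robot and the small one next to the cross wall.
- **Guard and bystanders:** I lifted everything well clear of the guard and saw no sign of contact. The highest force I read was about 28 N, when I pressed the small bottle lightly onto the tray floor. I did not re-measure the drilled block and the pulley, but nothing went near them.

**Failed check:** my first try at the small bottle closed on nothing. The fingertips showed in the wrist picture about 40 mm short of the reported TCP along the tool. I allowed for that on every later grasp, and the bottle had not moved.

**Rough checks:** the final bottle outlines fitted the wrist picture only roughly, because the bottles taper and partly hide each other. Their positions agreed with where I released them to within about 2 mm. In the scene picture the block's left edge looked up to about 2 mm off the predicted outline, probably because a finger covers it.

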